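# Take the stamp from its drop-front box and hold it ready over the ink pad

### The job

Pull the box's front flap down until it lies open and leave it so; then draw the hand stamp out of its sloping cradle and turn it upright, rubber face down. Finish still holding it, level and still, about 6 cm above the middle of the ink pad, its long side in line with the pad's long side. Do not touch the pad with the stamp, and leave the pad, the tin, the spool and the oval box where they are.

Things in the scene. Friction and masses are not known exactly. Their poses are not given: they have to be found in the camera images.
- stamp_box: Open-topped wooden box, 140 deep (x) x 220 wide (y) x 65 high, walls 8, floor 6, fixed to the stand. Origin: centre of its underside. Its -x side, towards the robot, is closed by the light wooden drop-front flap; +z up.
- flap (a joint): Hinge of the drop-front flap, rad: 0 = upright (shut), grows as the flap's top is pulled out towards the robot and down, 1.5 = lying open on its stop. Axis along the box's y. Light friction holds it near upright; once it leans more than about 0.4 it falls open by its own weight, slowly, and stays there. Nothing latches it.
- flap_tab (a point): Middle of the rounded upper edge of the brass pull tab on top of the flap. The tab is 8 thick (x), 60 wide (y) and stands 27 above the wooden panel (panel 220 wide, 8 thick, 63 high); shut, its top is 100 above the stand. From the tab there are about 45 free behind it (box +x side) before the stamp's knob. Lying open, the flap reaches about 95 out from the box front.
- flap_hinge (a point): Middle of the flap's hinge line, 10 above the stand, 74 in front (-x) of the box centre; 90 from the flap_tab point.
- cradle: Grey plastic sloping cradle standing on the box floor (its own yaw equals that of the box), fixed. Its tray slopes 40 deg and holds the stamp's wooden base in a pocket with a 16 high lip at the lower front, 8 at the back, 12 at the sides. Origin: centre of its underside, on the box floor; the stamp's face centre rests 22 above it.
- stamp: Hand stamp, 35 to 70 g: wooden base 32 (x) x 44 (y) x 20 (z) with a red rubber face underneath, and a turned round wooden knob (24 thick, grip it) along z from 20 to 68. Origin: centre of the underside (face); +z from face to knob. At the start it leans 40 deg in the cradle, its knob pointing up and towards the box's -x side; it comes out along its own +z.
- ink_pad: Open ink pad with dark red top, 60 (x) x 90 (y) x 10 (z), loose on the stand. Origin: centre of its underside, +z up.
- tack_tin: Blue round tin, 55 across, 21 high, bystander. Origin: centre of its underside.
- spool: Ribbon spool, pink, 82 across, 18 high, bystander. Origin: centre of its underside.
- oval_box: Small oval reddish wooden box, 64 x 86 x 42 high, bystander. Origin: centre of its underside.
There are look-alikes about, which are no part of the job. What is shaped like the stamp but yellow is not meant.

How it is judged:
By the outcome, as a careful person would: the job done as asked, in the order asked, and still so for the second after the job is handed in, while the arm keeps its last pose, push and grip.
It also fails if it takes over 48 s, if anything falls off the work surface, if the arm or the gripper's body presses on something with over 40 N, if the wrist force passes 120 N, or if a joint passes its speed limit or range.

### The arm

A 7-joint arm with a two-finger parallel gripper is mounted at the origin on a cart in front of the work surface, level with it; the furniture and walls round the work are solid. World frame = base frame: x ahead of the robot, y to its left, z up, the work surface at z = 0. Lengths are in mm, angles in rad, forces in N, time in s.
With the tool pointing down it reaches from about 400 to 925 mm from the base axis. Payload 4.1 kg.
Tool frame: the origin (TCP) lies at the very end of the fingers, on their centre line; the grasp point (between the pads) lies 19 mm behind it; z points along the fingers, x is the direction in which the jaws open and shut, and the axes are right-handed (so a half turn about z gives the same grasp; the last joint's range is limited). The gripper opens to 85 mm and grips with 20 to 120 N. Pads are 22 mm wide; open, the fingers measure 114 mm over their backs; the gripper's body (76 mm by 85 mm) begins 54 mm behind the grasp point. The pads swing forward as they close: fully open they stand 13 mm farther back than shut.
Start: joints at [1.076, 0.398, 0.045, 1.537, -0.019, 1.207, -0.051], TCP at [250.644, -599.768, 231.347] pointing down, gripper open.
Joint ranges: [-2.82, 2.82], [-0.49, 2.23], [-1.37, 1.46], [0, 2.46], [-1.36, 4.5], [0.23, 2], [-2.94, 2.94]. Speed limits (rad/s): [2.57, 2.57, 3.14, 3.14, 3.14, 3.14, 3.14].

### API

Orientations are given as a rotation vector (axis times angle).
In Python, from rig import env gives the robot as it stands. The module is installed in compiled form; this text tells all that it offers.
- The arm moves only by the shell command python3 -m crank 'ROWS' [FORCE]. ROWS is JSON, a list of rows, each an object of numbers: "ax", "ay", "az": the turn, a rotation vector about the world's x, y, z in rad; "dx", "dy", "dz": the shift along the world's x, y, z in mm; "grip": the opening, from -1 (shut) to 1 (fully open). In form: [{"ax": .., "ay": .., "az": .., "dx": .., "dy": .., "dz": .., "grip": ..}, ...]. A call has 1 to 12 rows; each row shifts and turns the commanded pose from where the row before left it; what a row does not reach is not made up. A row lasts 1/12 s, in which the tool goes at most 41.7 mm and 7.16 degrees, less where a joint would pass 70% of its speed; a pose out of reach is approached as far as the arm can. A call with a gripper value outside its range is refused whole. The fingers move at their own pace and stop on an object; FORCE is the grip in N (left out, the last holds). Time passes only in rows, so rows that do not move let the fingers close. It gives the time, the measured TCP pose, the force and the opening at its end, in the units of the state.
- env.state(): the state, without advancing time (a new reading comes with each control period).
- env.snapshot(name): name is "side" or "top" or "wrist"; returns a dict with "img" (420x560x3 uint8, red, green, blue), "range_z" (420x560 float32, mm along the optical axis (not along the pixel's ray), 0 where there is no reading), "K" (3x3 intrinsics, pixels), "pose" (4x4, takes a point from camera to world coordinates); the wrist camera has in their place "tool_from_camera" (4x4, takes a point from camera to tool coordinates, whose origin is the TCP and whose axes are the tool frame's). Camera axes: x right, y down, z forward; pixel columns grow to the right and rows downward; lengths in mm; the calibration is good to about 2 mm. A picture is of the moment at which its call begins: read the wrist's pose just before it.
- env.sign_off(): hands the job in, once; it reports no verdict.
The state is a dict: "time": time; "joint_pos": joint angles; "qd": joint speeds; "effort": joint torques, N m; "tcp_pos": TCP position; "tcp_rot": TCP orientation; "force": force on the tool from outside, world axes, zero at the start; "torque": the same for the moment, N m; "width": finger opening in mm.
Only numpy, scipy, OpenCV 4.12 (cv2) and the standard library are available. Lean on these libraries where they do the work, as an engineer would, in place of code of your own. Each camera call takes 0.05 s, during which the arm holds its last target. There are 200 camera calls.

## Working session

There is one attempt and no reset: what is moved stays moved. The work goes in short steps, Python scripts to look and compute and a shell command to move; the robot and the scene stay as the last step left them, time stands still between calls to the robot, and variables do not carry over. Pictures are saved under pics/ and viewed, about 8 in all and at most 12, crops included, and the job is handed in when it is done.

```bash
mkdir -p pics
cat > h.py <<'E'
import numpy as np, cv2
from rig import env
def snap(n,f=None):
    st=env.state(); s=env.snapshot(n)
    if n=="wrist":
        T=np.eye(4);T[:3,:3]=cv2.Rodrigues(np.array(st["tcp_rot"],float))[0];T[:3,3]=st["tcp_pos"]
        s["pose"]=T@s["tool_from_camera"]
    if f: cv2.imwrite("pics/"+f,s["img"][:,:,::-1])
    return s
def cloud(s):
    z=s["range_z"];v,u=np.indices(z.shape);K=np.array(s["K"])
    P=np.stack([(u-K[0,2])/K[0,0]*z,(v-K[1,2])/K[1,1]*z,z],-1)
    P=P@s["pose"][:3,:3].T+s["pose"][:3,3]; P[z<=0]=np.nan
    return P
E
python3 - <<'E'
from h import *
for n in("top","side"):
    s=snap(n,n+"0.png");print(n,s["pose"].round(3).tolist(),np.array(s["K"]).round(1).tolist())
print(env.state())
E
```

```text
top [[-0.022, -0.99, 0.14, 449.228], [-1.0, 0.023, 0.004, 36.527], [-0.007, -0.14, -0.99, 935.189], [0.0, 0.0, 0.0, 1.0]] [[383.6, 0.0, 280.0], [0.0, 383.6, 211.0], [0.0, 0.0, 1.0]]
side [[0.991, -0.075, 0.114, 466.712], [-0.136, -0.525, 0.84, -665.565], [-0.003, -0.848, -0.531, 551.077], [0.0, 0.0, 0.0, 1.0]] [[482.7, 0.0, 284.6], [0.0, 482.7, 216.5], [0.0, 0.0, 1.0]]
{'time': 0.1, 'joint_pos': array([ 1.0759793 ,  0.39912355,  0.04508008,  1.53774015, -0.01872344,
        1.2069509 , -0.05069903]), 'qd': array([ 0.00131312, -0.00229103, -0.00114233, -0.00220626, -0.00072566,
        0.00015299, -0.00049171]), 'effort': array([ 3.33391508e-03, -4.76263583e+01,  1.36991568e+00, -2.54951477e+01,
        1.18884942e-02,  4.97679561e-03,  2.64847506e-05]), 'tcp_pos': array([ 250.39683673, -599.2064742 ,  230.37085659]), 'tcp_rot': array([-2.61416621e+00,  1.74071943e+00,  2.45079548e-03]), 'force': array([ 0.34735407, -0.57486818, -0.24891177]), 'torque': array([-0.01991847,  0.05202604, -0.01953492]), 'width': 85.2666855098212}
```

View pics/top0.png

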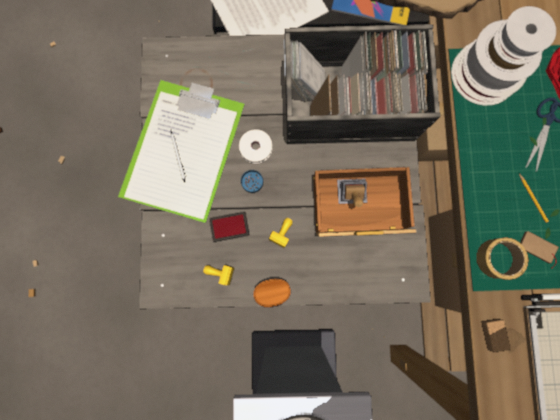

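View pics/side0.png

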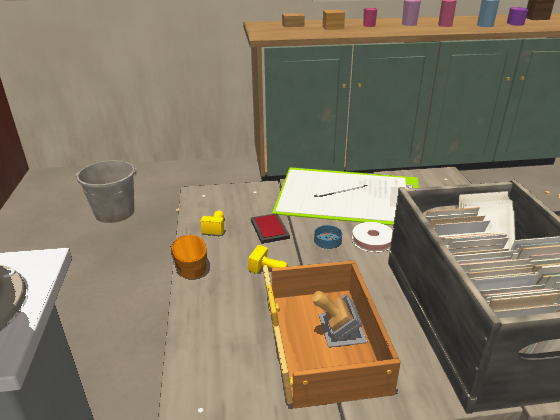

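The top view shows the box at about (364,202) with its flap on the lower edge (y≈233). The stamp is at (353,190), the pad at (229,227), the tin at (252,181), the spool at (256,146) and the oval box at (272,292). The yellow decoys are at (283,233) and (218,273). The side view agrees, with the stamp's knob at (322,300).

Run:
```python
from h import *
s=snap("top");P=cloud(s);im=s["img"].astype(int);R,G,B=im[...,0],im[...,1],im[...,2]
v,u=np.indices(R.shape)
def rect(m,name):
    Q=P[m];Q=Q[~np.isnan(Q[:,0])]
    r=cv2.minAreaRect(Q[:,:2].astype(np.float32));print(name,m.sum(),np.array(r[0]).round(1),np.array(r[1]).round(1),round(r[2],2),"z",np.percentile(Q[:,2],[5,50,95]).round(1))
roi=lambda a,b,c,d:(u>=a)&(u<=b)&(v>=c)&(v<=d)
print("stand z",np.nanmedian(P[roi(150,200,230,260)][:,2]))
rect(roi(200,258,205,250)&(P[...,2]>5)&(P[...,2]<30),"pad")
rect(roi(300,425,160,245)&(P[...,2]>50),"box>50")
t=roi(305,425,220,245)&(P[...,2]>75);rect(t,"tab")
t=roi(305,425,225,245)&(P[...,2]>50);rect(t,"flap")
t=roi(325,400,176,220)&(P[...,2]>40);rect(t,"knob")
t=roi(325,400,176,220)&(P[...,2]>14);rect(t,"cradle")
for y in range(178,212,3): print(y,P[y,338:372:3,2].round(0))
for n,a in (("tin",(238,268,166,196)),("spool",(236,276,126,166)),("oval",(250,295,275,310)),("yel",(268,296,216,250))): rect(roi(*a)&(P[...,2]>8),n)
s=snap("side");P=cloud(s);v,u=np.indices(P.shape[:2])
rect(roi(260,300,260,400)&(P[...,2]>78),"tab side")
rect(roi(310,345,288,325)&(P[...,2]>45),"knob side")
im=s["img"][220:420,220:420,::-1];cv2.imwrite("pics/c.png",cv2.resize(im,(600,600),interpolation=2))
```

```text
stand z -0.06627538860993809
pad 962 [549.1 167.9] [149.1  85.5] 82.18 z [ 6.3  9.7 12.8]
box>50 1515 [ 589.1 -155.3] [157.5 222. ] 0.68 z [51.8 65.  97.6]
tab 117 [ 516.4 -180. ] [  9.9 154.4] 2.25 z [ 76.1  98.3 101. ]
flap 419 [ 523.4 -155.1] [221.   26.9] 88.77 z [60.3 72.8 99.9]
knob 408 [ 611.2 -137.4] [56.  70.1] 88.53 z [41.4 49.1 81.8]
cradle 656 [ 618.5 -163.7] [ 83.8 186.2] 1.08 z [19.  44.7 80.5]
178 [12.  9.  6.  9.  8.  4.  6.  4.  7.  5.  5.  7.]
181 [ 7.  8. 40. 42. 42. 43. 41. 45. 42. 43.  6.  6.]
184 [ 8.  8. 50. 45. 47. 38. 38. 36. 37. 49.  6.  5.]
187 [ 8.  9. 48. 49. 49. 50. 51. 50. 53. 48.  7.  1.]
190 [ 8.  8. 42. 51. 52. 50. 51. 48. 49. 42.  4.  7.]
193 [ 8. 10. 35. 46. 46. 46. 52. 47. 43. 34.  5.  8.]
196 [ 6. 10. 32. 40. 38. 48. 68. 69. 38. 29.  7.  6.]
199 [ 9. 11. 27. 35. 35. 34. 80. 84. 79. 29.  5.  8.]
202 [ 4.  7. 10. 10.  9.  9. 82. 81. 84. 12.  6.  2.]
205 [ 5.  9.  6.  5.  6.  9. 77. 78. 76.  5.  7.  6.]
208 [8. 9. 5. 9. 3. 8. 5. 3. 5. 5. 1. 4.]
211 [ 8.  3.  6.  5.  6.  5. nan  8.  4.  6.  8.  5.]
tin 98 [654.5 106.6] [54.3 54.1] 58.18 z [ 8.8 17.1 22.5]
spool 781 [744.5  95.7] [79.5 81.4] 89.85 z [15.3 18.  20.7]
oval 841 [386.8  62.3] [82.5 63. ] 89.31 z [38.7 41.3 43.8]
yel 322 [529.8  33.5] [44.  67.5] 61.81 z [15.7 28.8 34.1]
tab side 226 [ 516. -156.] [ 9.4 62.9] 3.24 z [80.9 97.4 99.6]
knob side 535 [ 605.8 -130.3] [55.4 50.2] 75.99 z [46.1 57.  80.7]
```

View pics/c.png

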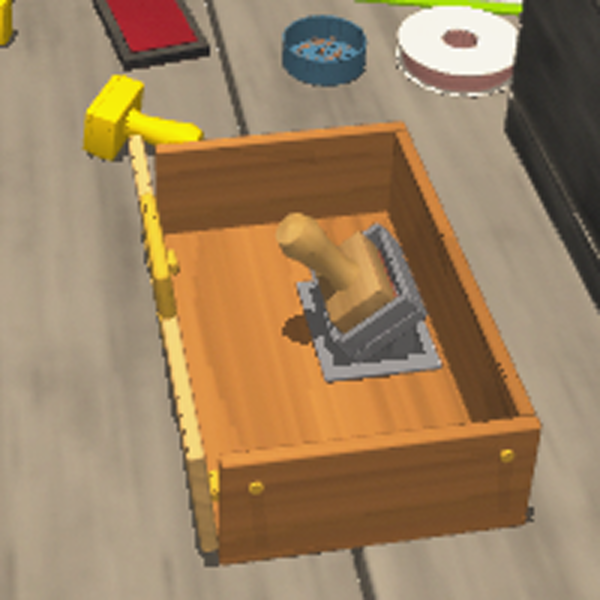

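The crop shows the flap shut with its tab upright, and the knob leaning towards the flap at crop (295,230). The tab is centred at about (516,-156), top z=100, and the box is nearly unrotated. Next I move the shut fingers above the space behind the tab.

```bash
python3 -m crank '[{"dx":16,"dy":24,"az":-0.033,"grip":-1},{"dx":16,"dy":24,"az":-0.033,"grip":-1},{"dx":16,"dy":24,"az":-0.033,"grip":-1},{"dx":16,"dy":24,"az":-0.033,"grip":-1},{"dx":16,"dy":24,"az":-0.033,"grip":-1},{"dx":16,"dy":24,"az":-0.033,"grip":-1},{"dx":16,"dy":24,"az":-0.033,"grip":-1},{"dx":16,"dy":24,"az":-0.033,"grip":-1},{"dx":16,"dy":24,"az":-0.033,"grip":-1},{"dx":16,"dy":24,"az":-0.033,"grip":-1},{"dx":16,"dy":24,"az":-0.033,"grip":-1},{"dx":16,"dy":24,"az":-0.033,"grip":-1}]'
python3 -m crank '[{"dx":16,"dy":24,"grip":-1},{"dx":16,"dy":24,"grip":-1},{"dx":16,"dy":24,"grip":-1},{"dx":16,"dy":24,"grip":-1},{"dx":16,"dy":24,"grip":-1},{"dx":16,"dy":22,"grip":-1},{"grip":-1},{"grip":-1}]'
python3 - <<'E'
from h import *
s=snap("wrist","w1.png");P=cloud(s);print(env.state()["tcp_pos"],cv2.Rodrigues(env.state()["tcp_rot"])[0].round(3))
m=(P[...,2]>78)&(P[...,2]<105)&(P[...,0]<535);Q=P[m];print(m.sum(),np.percentile(Q,[2,50,98],axis=0).round(1))
m=(P[...,2]>60)&(P[...,2]<95)&(P[...,0]>545)&(P[...,0]<640)&(abs(P[...,1]+145)<50);Q=P[m];print("knob",m.sum(),np.percentile(Q,[2,50,98],axis=0).round(1) if m.sum() else "")
E
```

```text
[ 250.526476   -599.48412948  230.81925743] [[ 0.386 -0.923 -0.   ]
 [-0.923 -0.386  0.001]
 [-0.001  0.    -1.   ]]
3279 [[ 432.7 -726.7   78.6]
 [ 449.  -710.1   92.8]
 [ 467.4 -691.1  104.5]]
knob 0 invalid input at $[0]: expected keys ax, ay, az, dx, dy, dz, grip
invalid input at $[0]: expected keys ax, ay, az, dx, dy, dz, grip
```

View pics/w1.png

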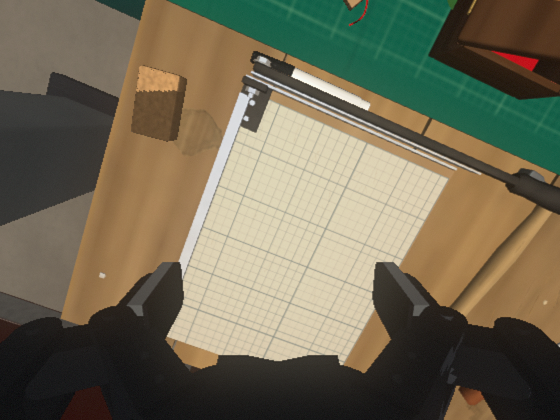

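The rows were refused because every key is required. The arm has not moved, so this picture only shows the cutter below the start pose, with the fingers at (180,290) and (390,290). I'll resend with all the keys.

```bash
python3 -m crank '[{"ax":0,"ay":0,"az":-0.033,"dx":16,"dy":24,"dz":0,"grip":-1},{"ax":0,"ay":0,"az":-0.033,"dx":16,"dy":24,"dz":0,"grip":-1},{"ax":0,"ay":0,"az":-0.033,"dx":16,"dy":24,"dz":0,"grip":-1},{"ax":0,"ay":0,"az":-0.033,"dx":16,"dy":24,"dz":0,"grip":-1},{"ax":0,"ay":0,"az":-0.033,"dx":16,"dy":24,"dz":0,"grip":-1},{"ax":0,"ay":0,"az":-0.033,"dx":16,"dy":24,"dz":0,"grip":-1},{"ax":0,"ay":0,"az":-0.033,"dx":16,"dy":24,"dz":0,"grip":-1},{"ax":0,"ay":0,"az":-0.033,"dx":16,"dy":24,"dz":0,"grip":-1},{"ax":0,"ay":0,"az":-0.033,"dx":16,"dy":24,"dz":0,"grip":-1},{"ax":0,"ay":0,"az":-0.033,"dx":16,"dy":24,"dz":0,"grip":-1},{"ax":0,"ay":0,"az":-0.033,"dx":16,"dy":24,"dz":0,"grip":-1},{"ax":0,"ay":0,"az":-0.033,"dx":16,"dy":24,"dz":0,"grip":-1}]'
python3 -m crank '[{"ax":0,"ay":0,"az":0,"dx":16,"dy":24,"dz":0,"grip":-1},{"ax":0,"ay":0,"az":0,"dx":16,"dy":24,"dz":0,"grip":-1},{"ax":0,"ay":0,"az":0,"dx":16,"dy":24,"dz":0,"grip":-1},{"ax":0,"ay":0,"az":0,"dx":16,"dy":24,"dz":0,"grip":-1},{"ax":0,"ay":0,"az":0,"dx":16,"dy":24,"dz":0,"grip":-1},{"ax":0,"ay":0,"az":0,"dx":16,"dy":22,"dz":0,"grip":-1},{"ax":0,"ay":0,"az":0,"dx":0,"dy":0,"dz":0,"grip":-1},{"ax":0,"ay":0,"az":0,"dx":0,"dy":0,"dz":0,"grip":-1}]'
python3 - <<'E'
from h import *
s=snap("wrist","w2.png");P=cloud(s);print(env.state()["tcp_pos"],cv2.Rodrigues(env.state()["tcp_rot"])[0].round(3))
m=(P[...,2]>78)&(P[...,2]<105)&(P[...,0]<535);Q=P[m];print(m.sum(),np.percentile(Q,[2,50,98],axis=0).round(1))
m=(P[...,2]>60)&(P[...,2]<95)&(P[...,0]>545)&(P[...,0]<640)&(abs(P[...,1]+145)<50);Q=P[m];print("knob",m.sum(),np.percentile(Q,[2,50,98],axis=0).round(1) if m.sum() else "")
E
```

```text
time: 1.25
tcp_pos: [443.2, -310.5, 231.4]
tcp_rot: [2.219, -2.223, 0.0]
force: [0.2, -0.3, 0.5]
width: -0.1
time: 1.92
tcp_pos: [539.4, -167.8, 231.2]
tcp_rot: [-2.226, 2.217, 0.001]
force: [-0.2, -0.2, 0.3]
width: 0.3
[ 538.48777904 -169.75568254  231.14440472] [[ 0.001 -1.    -0.001]
 [-1.    -0.001 -0.001]
 [ 0.001  0.001 -1.   ]]
1045 [[ 512.8 -183.8   78.8]
 [ 520.  -155.1   97.8]
 [ 522.3 -127.5  101.4]]
knob 681 [[ 578.8 -148.2   61.6]
 [ 592.8 -139.    78.8]
 [ 609.  -129.3   84.8]]
```

View pics/w2.png

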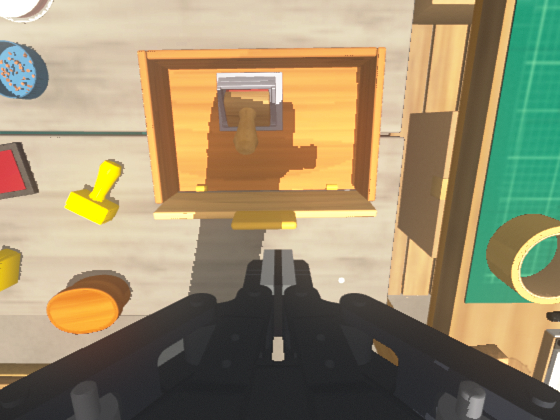

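The wrist view shows the tab at (265,222), the knob at (247,135) and the closed fingertips at (278,265). The tab is at x≈518, with clear space behind it at y=-170. I go down and then pull.

```bash
python3 -m crank '[{"ax":0,"ay":0,"az":0,"dx":3,"dy":0,"dz":-25,"grip":-1},{"ax":0,"ay":0,"az":0,"dx":0,"dy":0,"dz":-25,"grip":-1},{"ax":0,"ay":0,"az":0,"dx":0,"dy":0,"dz":-25,"grip":-1},{"ax":0,"ay":0,"az":0,"dx":0,"dy":0,"dz":-25,"grip":-1},{"ax":0,"ay":0,"az":0,"dx":0,"dy":0,"dz":-15,"grip":-1},{"ax":0,"ay":0,"az":0,"dx":0,"dy":0,"dz":-15,"grip":-1},{"ax":0,"ay":0,"az":0,"dx":0,"dy":0,"dz":-15,"grip":-1},{"ax":0,"ay":0,"az":0,"dx":0,"dy":0,"dz":0,"grip":-1},{"ax":0,"ay":0,"az":0,"dx":0,"dy":0,"dz":0,"grip":-1}]'
python3 -m crank '[{"ax":0,"ay":0,"az":0,"dx":-6,"dy":0,"dz":0,"grip":-1},{"ax":0,"ay":0,"az":0,"dx":-6,"dy":0,"dz":0,"grip":-1},{"ax":0,"ay":0,"az":0,"dx":-6,"dy":0,"dz":0,"grip":-1},{"ax":0,"ay":0,"az":0,"dx":-6,"dy":0,"dz":0,"grip":-1},{"ax":0,"ay":0,"az":0,"dx":-6,"dy":0,"dz":-1,"grip":-1},{"ax":0,"ay":0,"az":0,"dx":-6,"dy":0,"dz":-1,"grip":-1},{"ax":0,"ay":0,"az":0,"dx":-6,"dy":0,"dz":-1,"grip":-1},{"ax":0,"ay":0,"az":0,"dx":-6,"dy":0,"dz":-1,"grip":-1},{"ax":0,"ay":0,"az":0,"dx":-6,"dy":0,"dz":-1,"grip":-1},{"ax":0,"ay":0,"az":0,"dx":-6,"dy":0,"dz":-1,"grip":-1},{"ax":0,"ay":0,"az":0,"dx":-6,"dy":0,"dz":-1,"grip":-1},{"ax":0,"ay":0,"az":0,"dx":-6,"dy":0,"dz":-1,"grip":-1}]'
python3 - <<'E'
from h import *
s=snap("side");P=cloud(s);v,u=np.indices(P.shape[:2])
im=s["img"][200:400,180:400,::-1];cv2.imwrite("pics/c3.png",cv2.resize(im,(660,600),interpolation=2))
E
```

```text
time: 2.72
tcp_pos: [540.3, -171.3, 85.8]
tcp_rot: [2.217, -2.223, -0.002]
force: [0.8, 0.1, 0.8]
width: 0.2
time: 3.72
tcp_pos: [468.9, -169.7, 78.2]
tcp_rot: [2.221, -2.221, -0.0]
force: [-0.8, 0.0, -0.3]
width: -0.1
```

View pics/c3.png

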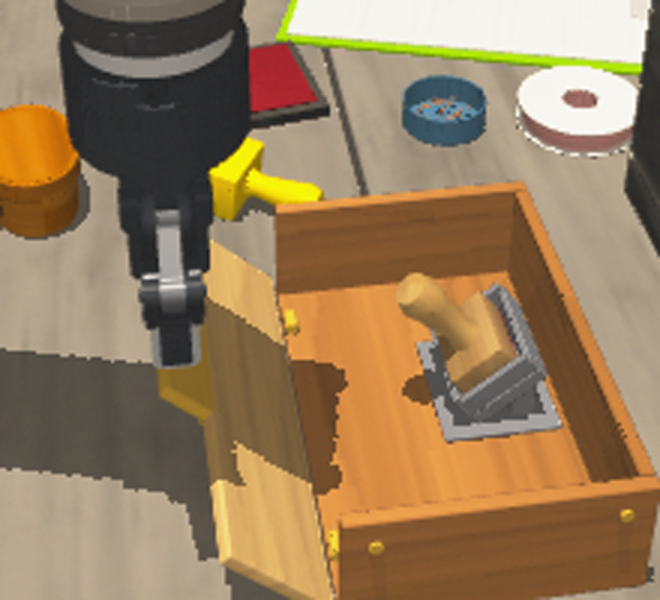

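The side crop shows the flap past its balance point and falling open, with the fingers at (175,350) now clear of it. I raise the tool, open it, tilt it 40° and move to a spot on the stamp's axis.

```bash
python3 -m crank '[{"ax":0,"ay":0,"az":0,"dx":0,"dy":0,"dz":35,"grip":-1},{"ax":0,"ay":0,"az":0,"dx":0,"dy":0,"dz":35,"grip":-1},{"ax":0,"ay":-0.07,"az":0,"dx":8,"dy":3,"dz":0,"grip":1},{"ax":0,"ay":-0.07,"az":0,"dx":8,"dy":3,"dz":0,"grip":1},{"ax":0,"ay":-0.07,"az":0,"dx":8,"dy":3,"dz":0,"grip":1},{"ax":0,"ay":-0.07,"az":0,"dx":8,"dy":3,"dz":0,"grip":1},{"ax":0,"ay":-0.07,"az":0,"dx":8,"dy":3,"dz":0,"grip":1},{"ax":0,"ay":-0.07,"az":0,"dx":8,"dy":3,"dz":0,"grip":1},{"ax":0,"ay":-0.07,"az":0,"dx":8,"dy":3,"dz":0,"grip":1},{"ax":0,"ay":-0.07,"az":0,"dx":8,"dy":3,"dz":0,"grip":1},{"ax":0,"ay":-0.07,"az":0,"dx":0,"dy":3,"dz":0,"grip":1},{"ax":0,"ay":-0.07,"az":0,"dx":0,"dy":3,"dz":0,"grip":1}]'
python3 -m crank '[{"ax":0,"ay":0,"az":0,"dx":0,"dy":0,"dz":0,"grip":1},{"ax":0,"ay":0,"az":0,"dx":0,"dy":0,"dz":0,"grip":1},{"ax":0,"ay":0,"az":0,"dx":0,"dy":0,"dz":0,"grip":1}]'
python3 - <<'E'
from h import *
st=env.state();print(st["tcp_pos"],cv2.Rodrigues(st["tcp_rot"])[0].round(3),st["joint_pos"].round(2))
s=snap("wrist","w4.png");P=cloud(s)
a=np.array([-.643,0,.766])
m=(P[...,2]>58)&(P[...,2]<95)&(P[...,0]>560)&(P[...,0]<640)&(abs(P[...,1]+140)<30)
Q=P[m];print("knob",m.sum(),np.percentile(Q,[1,50,99],axis=0).round(1))
t=Q@a;print("axial max",np.percentile(t,[90,98]).round(1))
for l in (45,55,65):
    pass
q=Q[(t>np.percentile(t,97)-4)];print("tip disc",q.mean(0).round(1),np.percentile(q,[2,98],axis=0).round(1))
q=Q[(t<np.percentile(t,97)-8)];e=np.array([.766,0,.643]);print("shaft y",np.percentile(q[:,1],[2,98]).round(1),"perp",np.percentile(q@e,[2,98]).round(1))
for n in ("top","side"):
    P=cloud(snap(n));m=(P[...,2]<95)&(P[...,0]>520)&(P[...,0]<640)&(abs(P[...,1]+140)<30)&(P[...,2]>60)
    Q=P[m];t=Q@a;q=Q[t>np.percentile(t,97)-4];print(n,m.sum(),"tip",q.mean(0).round(1),np.percentile(Q,[2,98],axis=0).round(1))
E
```

```text
time: 4.77
tcp_pos: [530.7, -141.7, 143.7]
tcp_rot: [-1.881, 1.879, -0.558]
force: [0.3, -0.1, -0.8]
width: 85.6
time: 5.02
tcp_pos: [532.7, -138.2, 144.5]
tcp_rot: [-1.889, 1.871, -0.557]
force: [-0.1, -0.4, 0.4]
width: 85.2
[ 532.69459937 -138.23558325  144.48082169] [[ 0.013 -0.831  0.556]
 [-1.    -0.004  0.017]
 [-0.012 -0.557 -0.831]] [ 0.29  0.09 -0.    2.31 -0.78  0.24 -0.56]
knob 769 [[ 578.2 -148.7   59.8]
 [ 587.5 -138.3   80. ]
 [ 609.8 -127.7   85.2]]
axial max [-313.6 -312.8]
tip disc [ 584.7 -138.2   80.3] [[ 578.2 -147.    74. ]
 [ 591.9 -129.5   85. ]]
shaft y [-149.  -127.5] perp [494.6 509.8]
top 99 tip [ 582.8 -138.    79.7] [[ 576.5 -148.9   62.2]
 [ 605.7 -129.    83.7]]
side 250 tip [ 584.5 -140.9   78.1] [[ 578.7 -150.6   61.1]
 [ 605.9 -132.2   82.7]]
```

View pics/w4.png

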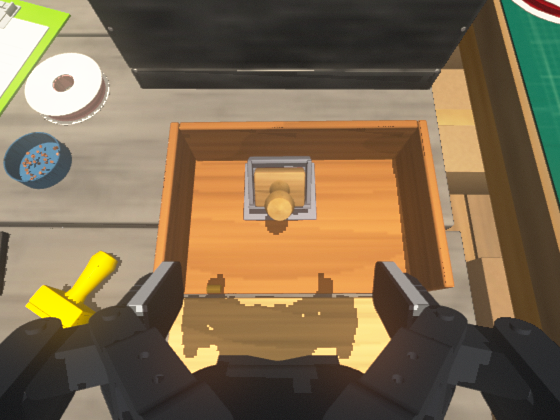

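The wrist view shows the flap lying open at the bottom and the knob's tip at (280,207), between the fingers, with its axis pointing at the camera. Three views put the tip at about (584.5,-138.5,80), so the face is at about (628,-138.5,28). Joint 6 is at its limit, so I'll use a tilt of about 24°. The jaws shut along y, so the pads grip the knob just as well.

```bash
python3 -m crank '[{"ax":0,"ay":0.085,"az":0,"dx":0,"dy":0,"dz":0,"grip":1},{"ax":0,"ay":0.085,"az":0,"dx":0,"dy":0,"dz":0,"grip":1},{"ax":0,"ay":0,"az":0,"dx":12,"dy":0,"dz":-16,"grip":1},{"ax":0,"ay":0,"az":0,"dx":12,"dy":0,"dz":-16,"grip":1},{"ax":0,"ay":0,"az":0,"dx":12,"dy":0,"dz":-16,"grip":1},{"ax":0,"ay":0,"az":0,"dx":12,"dy":0,"dz":-16,"grip":1},{"ax":0,"ay":0,"az":0,"dx":12,"dy":0,"dz":-16,"grip":1},{"ax":0,"ay":0,"az":0,"dx":6,"dy":0,"dz":-8,"grip":1},{"ax":0,"ay":0,"az":0,"dx":0,"dy":0,"dz":0,"grip":1},{"ax":0,"ay":0,"az":0,"dx":0,"dy":0,"dz":0,"grip":1},{"ax":0,"ay":0,"az":0,"dx":0,"dy":0,"dz":0,"grip":1}]'
python3 - <<'E'
from h import *
st=env.state();R=cv2.Rodrigues(st["tcp_rot"])[0];print(st["tcp_pos"].round(1),R.round(3),st["joint_pos"].round(2))
print("to go",(np.array([628-30.9,-138.5,28+36.8])+19*R[:,2]-st["tcp_pos"]).round(1))
s=snap("wrist","w5.png")
E
```

```text
time: 6.08
tcp_pos: [599.5, -136.1, 56.7]
tcp_rot: [-1.956, 1.937, -0.447]
force: [-0.2, -0.3, 0.2]
width: 85.3
[ 599.5 -136.1   56.7] [[ 0.015 -0.889  0.458]
 [-1.    -0.003  0.027]
 [-0.022 -0.458 -0.889]] [ 0.13  0.37  0.11  2.15 -0.82  0.23 -0.57]
to go [ 6.3 -1.9 -8.8]
```

View pics/w5.png

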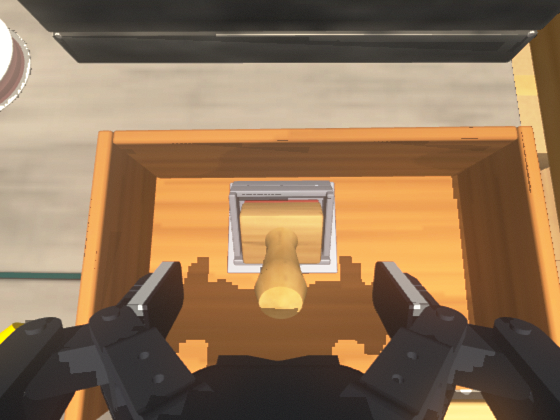

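The wrist view shows the knob (280,290) centred between the pads at (155,290) and (400,290), with clearance all round. I ease the tilt off the joint limit, make the last correction and close gently.

```bash
python3 -m crank '[{"ax":0,"ay":0.09,"az":0,"dx":0,"dy":-2,"dz":0,"grip":1},{"ax":0,"ay":0,"az":0,"dx":2,"dy":0,"dz":-4,"grip":1},{"ax":0,"ay":0,"az":0,"dx":1,"dy":0,"dz":-3,"grip":1},{"ax":0,"ay":0,"az":0,"dx":0,"dy":0,"dz":0,"grip":1},{"ax":0,"ay":0,"az":0,"dx":0,"dy":0,"dz":0,"grip":-1},{"ax":0,"ay":0,"az":0,"dx":0,"dy":0,"dz":0,"grip":-1},{"ax":0,"ay":0,"az":0,"dx":0,"dy":0,"dz":0,"grip":-1},{"ax":0,"ay":0,"az":0,"dx":0,"dy":0,"dz":0,"grip":-1},{"ax":0,"ay":0,"az":0,"dx":0,"dy":0,"dz":0,"grip":-1},{"ax":0,"ay":0,"az":0,"dx":0,"dy":0,"dz":0,"grip":-1},{"ax":0,"ay":0,"az":0,"dx":0,"dy":0,"dz":0,"grip":-1},{"ax":0,"ay":0,"az":0,"dx":0,"dy":0,"dz":0,"grip":-1}]' 40
python3 -c "
from h import *
st=env.state();R=cv2.Rodrigues(st['tcp_rot'])[0];print(st['tcp_pos'].round(1),R.round(3),st['joint_pos'].round(2),st['force'],st['width'])"
```

```text
time: 7.13
tcp_pos: [602.7, -137.3, 48.8]
tcp_rot: [-1.999, 1.982, -0.374]
force: [-2.8, 0.0, 3.5]
width: 21.0
[ 602.7 -137.3   48.8] [[ 0.014 -0.921  0.389]
 [-1.    -0.003  0.029]
 [-0.026 -0.389 -0.921]] [-0.01  0.41  0.27  2.1  -0.72  0.34 -0.69] [-2.77783862  0.01049983  3.48271654] 20.96593707489872
```

The knob is held at a width of 21 mm. I draw it out along its own axis.

```bash
python3 -m crank '[{"ax":0,"ay":0,"az":0,"dx":-3.2,"dy":0,"dz":3.8,"grip":-1},{"ax":0,"ay":0,"az":0,"dx":-3.2,"dy":0,"dz":3.8,"grip":-1},{"ax":0,"ay":0,"az":0,"dx":-3.2,"dy":0,"dz":3.8,"grip":-1},{"ax":0,"ay":0,"az":0,"dx":-3.2,"dy":0,"dz":3.8,"grip":-1},{"ax":0,"ay":0,"az":0,"dx":-3.2,"dy":0,"dz":3.8,"grip":-1},{"ax":0,"ay":0,"az":0,"dx":-3.2,"dy":0,"dz":3.8,"grip":-1},{"ax":0,"ay":0,"az":0,"dx":-6.4,"dy":0,"dz":7.7,"grip":-1},{"ax":0,"ay":0,"az":0,"dx":-6.4,"dy":0,"dz":7.7,"grip":-1},{"ax":0,"ay":0,"az":0,"dx":-6.4,"dy":0,"dz":7.7,"grip":-1},{"ax":0,"ay":0,"az":0,"dx":0,"dy":0,"dz":20,"grip":-1},{"ax":0,"ay":0,"az":0,"dx":0,"dy":0,"dz":20,"grip":-1},{"ax":0,"ay":0,"az":0,"dx":0,"dy":0,"dz":20,"grip":-1}]'
python3 -m crank '[{"ax":0,"ay":0,"az":0,"dx":0,"dy":0,"dz":20,"grip":-1},{"ax":0,"ay":0,"az":0,"dx":0,"dy":0,"dz":20,"grip":-1},{"ax":0,"ay":0,"az":0,"dx":0,"dy":0,"dz":0,"grip":-1},{"ax":0,"ay":0,"az":0,"dx":0,"dy":0,"dz":0,"grip":-1}]'
python3 - <<'E'
from h import *
st=env.state();print(st["tcp_pos"].round(1),cv2.Rodrigues(st["tcp_rot"])[0].round(3),st["width"])
s=snap("side");im=s["img"][150:350,220:420,::-1];cv2.imwrite("pics/c6.png",cv2.resize(im,(600,600),interpolation=2))
# pad
s=snap("top");P=cloud(s);v,u=np.indices(P.shape[:2])
m=((P[...,2]>5)&(P[...,2]<20)&(u>200)&(u<256)&(v>203)&(v<250)).astype(np.uint8)
n,l,stt,c=cv2.connectedComponentsWithStats(m);k=1+stt[1:,4].argmax();Q=P[l==k]
print("pad",cv2.minAreaRect(Q[:,:2].astype(np.float32)),Q.mean(0),np.median(Q[:,2]))
im=s["img"].astype(int);r=((im[...,0]>60)&(im[...,1]<35)&(im[...,2]<45)&(u>200)&(u<256)&(v>203)&(v<250)).astype(np.uint8)
n,l,stt,c=cv2.connectedComponentsWithStats(r);k=1+stt[1:,4].argmax();Q=P[l==k];Q=Q[~np.isnan(Q[:,0])]
print("red",len(Q),cv2.minAreaRect(Q[:,:2].astype(np.float32)),Q.mean(0))
E
```

```text
time: 8.13
tcp_pos: [563.5, -137.2, 155.7]
tcp_rot: [-1.999, 1.983, -0.374]
force: [0.4, 0.5, 0.5]
width: 21.1
time: 8.47
tcp_pos: [564.8, -137.0, 196.2]
tcp_rot: [-1.998, 1.979, -0.377]
force: [-1.0, 0.2, -1.3]
width: 20.8
[ 564.8 -137.   196.2] [[ 0.015 -0.92   0.391]
 [-1.    -0.003  0.03 ]
 [-0.026 -0.391 -0.92 ]] 20.83334820388775
pad ((544.1724853515625, 163.762451171875), (61.09598922729492, 89.87310791015625), 8.964874267578125) [544.22044681 163.67283279   9.98654462] 10.014800477484641
red 462 ((545.9925537109375, 165.336181640625), (43.591617584228516, 72.93802642822266), 10.634724617004395) [546.36727371 165.97471943  10.47179899]
```

View pics/c6.png

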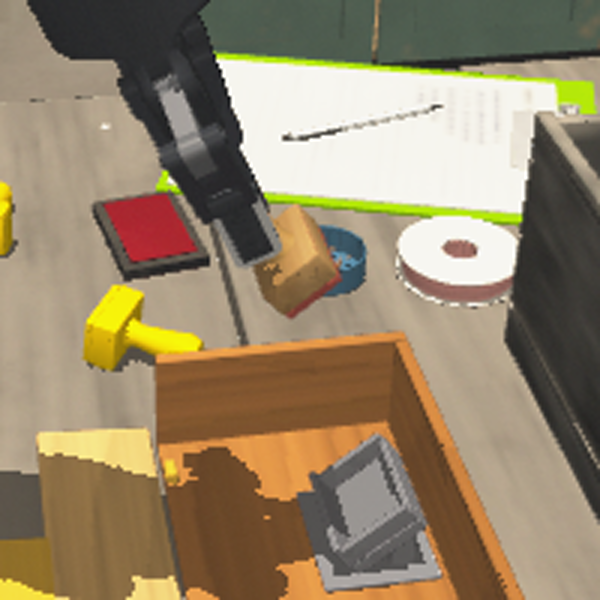

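The side crop shows the stamp out of the cradle in the grip at crop (297,262), its red face still pointing down and back, and the flap lying open. The pad is at about (544.5,164) with a yaw of about +9.5°. I carry the stamp across while turning it upright.

```bash
python3 -m crank '[{"ax":0,"ay":0.058,"az":0.0125,"dx":-2,"dy":22,"dz":0,"grip":-1},{"ax":0,"ay":0.058,"az":0.0125,"dx":-2,"dy":22,"dz":0,"grip":-1},{"ax":0,"ay":0.058,"az":0.0125,"dx":-2,"dy":22,"dz":0,"grip":-1},{"ax":0,"ay":0.058,"az":0.0125,"dx":-2,"dy":22,"dz":0,"grip":-1},{"ax":0,"ay":0.058,"az":0.0125,"dx":-2,"dy":22,"dz":0,"grip":-1},{"ax":0,"ay":0.058,"az":0.0125,"dx":-2,"dy":22,"dz":0,"grip":-1},{"ax":0,"ay":0.058,"az":0.0125,"dx":-2,"dy":22,"dz":0,"grip":-1},{"ax":0,"ay":0.058,"az":0.0125,"dx":-2,"dy":22,"dz":0,"grip":-1},{"ax":0,"ay":0.058,"az":0.0125,"dx":-2,"dy":22,"dz":0,"grip":-1},{"ax":0,"ay":0.058,"az":0.0125,"dx":-2,"dy":22,"dz":0,"grip":-1},{"ax":0,"ay":0.058,"az":0.0125,"dx":-2,"dy":22,"dz":0,"grip":-1},{"ax":0,"ay":0.058,"az":0.0125,"dx":-2,"dy":22,"dz":0,"grip":-1}]'
python3 -m crank '[{"ax":0,"ay":0,"az":0,"dx":0,"dy":18,"dz":-12,"grip":-1},{"ax":0,"ay":0,"az":0,"dx":0,"dy":18,"dz":-12,"grip":-1},{"ax":0,"ay":0,"az":0,"dx":0,"dy":0,"dz":-12,"grip":-1},{"ax":0,"ay":0,"az":0,"dx":0,"dy":0,"dz":-12,"grip":-1},{"ax":0,"ay":0,"az":0,"dx":0,"dy":0,"dz":0,"grip":-1},{"ax":0,"ay":0,"az":0,"dx":0,"dy":0,"dz":0,"grip":-1},{"ax":0,"ay":0,"az":0,"dx":0,"dy":0,"dz":0,"grip":-1}]'
python3 - <<'E'
from h import *
st=env.state();T=st["tcp_pos"];R=cv2.Rodrigues(st["tcp_rot"])[0];print(T.round(1),R.round(3),st["width"])
np.savez("t.npz",T=T,R=R)
s=snap("side");P=cloud(s);np.save("ps.npy",P);np.save("is.npy",s["img"])
d=np.linalg.norm(P-(T+[0,0,-25]),axis=-1);v,u=np.where(d<50);print(u.min(),u.max(),v.min(),v.max())
cu,cv=int(u.mean()),int(v.mean());im=s["img"][cv-50:cv+50,cu-50:cu+50,::-1];print(cu,cv)
a=cv2.resize(im,(400,400),interpolation=0)
w=snap("wrist");im2=w["img"][100:400,130:430,::-1]
cv2.imwrite("pics/c7.png",np.hstack([a,cv2.resize(im2,(400,400))]))
np.save("pw.npy",cloud(w));np.save("iw.npy",w["img"])
E
```

```text
time: 9.57
tcp_pos: [539.6, 127.8, 193.1]
tcp_rot: [2.226, -1.925, -0.381]
force: [0.4, -0.3, -0.2]
width: 21.3
time: 10.15
tcp_pos: [540.7, 161.4, 147.0]
tcp_rot: [2.228, -1.932, -0.375]
force: [0.8, -1.0, -1.0]
width: 20.9
[540.7 161.4 147. ] [[ 0.13  -0.946 -0.297]
 [-0.988 -0.147  0.037]
 [-0.078  0.289 -0.954]] 20.91347666724095
257 278 152 186
267 172
```

View pics/c7.png

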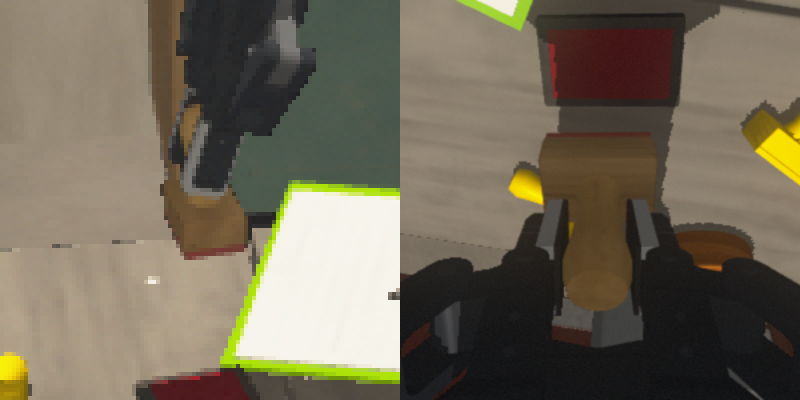

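The left half (side view) shows the stamp nearly upright, red face down at (213,252). The right half (wrist view) shows the base edge at (597,135) roughly parallel to the pad at (610,60). I now measure its orientation from the base surfaces.

Run:
```python
from h import *
z=np.load("t.npz");T,R=z["T"],z["R"]
R0=np.array([[.014,-.921,.389],[-1,-.003,.029],[-.026,-.389,-.921]]);U,_,V=np.linalg.svd(R0);R0=U@V
rv=lambda x,y,z:cv2.Rodrigues(np.array([x,y,z],float))[0]
S0=rv(0,0,.02)@rv(0,-.698,0); S=R@R0.T@S0
face=T+R@R0.T@(np.array([628,-138.5,28])-[602.7,-137.3,48.8])
print("pred stamp R\n",S.round(3),"face",face.round(1))
for n in("ps","pw"):
    P=np.load(n+".npy");im=np.load(n.replace("p","i")+".npy").astype(int)
    L=(P-face)@S   # predicted stamp frame
    m=(abs(L[...,0])<26)&(abs(L[...,1])<32)&(L[...,2]>-8)&(L[...,2]<24)
    Q=L[m];print(n,m.sum(),np.percentile(Q,[1,50,99],axis=0).round(1))
    # normals via local planes on regions
    for nm,mm in (("front -x",m&(abs(L[...,0]+16)<5)&(abs(L[...,1])<19)&(L[...,2]>2)&(L[...,2]<17)),
                  ("right -y",m&(abs(L[...,1]+22)<5)&(abs(L[...,0])<13)&(L[...,2]>2)&(L[...,2]<17)),
                  ("+y",m&(abs(L[...,1]-22)<5)&(abs(L[...,0])<13)&(L[...,2]>2)&(L[...,2]<17)),
                  ("back +x",m&(abs(L[...,0]-16)<5)&(abs(L[...,1])<19)&(L[...,2]>2)&(L[...,2]<17)),
                  ("top",m&(abs(L[...,2]-20)<4)&(abs(L[...,0])<14)&(abs(L[...,1])<20)&((abs(L[...,0])>10)|(abs(L[...,1])>13)))):
        q=P[mm]
        if len(q)<25: print(nm,len(q));continue
        c=q.mean(0);w,sg,Vt=np.linalg.svd(q-c);print(nm,len(q),"n",Vt[2].round(3),"rms",(sg[2]/len(q)**.5).round(2),"c local",((c-face)@S).round(1))
    red=m&(im[...,0]>90)&(im[...,1]<70)&(im[...,2]<70);q=P[red]
    if len(q)>4:
        print("red",len(q),L[red].mean(0).round(1));l=cv2.fitLine(q.astype(np.float32),cv2.DIST_L2,0,.01,.01).ravel();print(" line",l.round(3))
```

```text
pred stamp R
 [[ 0.989 -0.151  0.004]
 [ 0.151  0.987 -0.063]
 [ 0.005  0.062  0.998]] face [546.8 162.6 114.8]
ps 302 [[-17.5 -24.5   0. ]
 [ -5.8 -18.9  16.8]
 [ 14.   19.6  23.2]]
front -x 26 n [0.987 0.158 0.024] rms 0.55 c local [-16.9  -2.6  11.3]
right -y 82 n [ 0.16  -0.976 -0.149] rms 1.3 c local [  0.2 -21.5   9.7]
+y 0
back +x 0
top 63 n [ 0.017 -0.057  0.998] rms 0.79 c local [-1.5 -7.4 19.5]
red 25 [ -2.6 -19.4   2.6]
 line [ 9.87000e-01 -1.30000e-01 -9.50000e-02  5.47154e+02  1.42927e+02
  1.16199e+02]
pw 4165 [[-12.4 -20.    2.8]
 [ 12.3   0.9  21.8]
 [ 15.9  22.6  23.6]]
front -x 0
right -y 0
+y 0
back +x 980 n [ 0.985  0.154 -0.079] rms 0.37 c local [15.  -0.2 10.4]
top 1299 n [ 0.001 -0.068  0.998] rms 0.54 c local [ 6.  -0.5 22.3]
red 84 [ 6.9  5.6 22.2]
 line [-1.28000e-01  9.90000e-01  5.50000e-02  5.52851e+02  1.67781e+02
  1.37397e+02]
```

The prediction and the plane fits agree: a roll of about 0.065 rad about x remains. I'll refine the pad from the wrist cloud before the final move.

Run:
```python
from h import *
P=np.load("pw.npy");im=np.load("iw.npy").astype(int)
red=((im[...,0]>60)&(im[...,1]<45)&(im[...,2]<50)&(abs(P[...,2]-10)<8)).astype(np.uint8)
n,l,s,c=cv2.connectedComponentsWithStats(red);k=1+s[1:,4].argmax();print("red",s[k],cv2.minAreaRect(P[l==k][:,:2].astype(np.float32)))
m=(abs(P[...,2]-10)<4.5)&(P[...,0]>480)&(P[...,0]<610)&(abs(P[...,1]-165)<70)
n,l,s,c=cv2.connectedComponentsWithStats(m.astype(np.uint8));k=1+s[1:,4].argmax();print("pad",s[k],cv2.minAreaRect(P[l==k][:,:2].astype(np.float32)))
```

```text
red [ 241  122   94   52 4627] ((547.07275390625, 164.843505859375), (46.078372955322266, 75.40607452392578), 8.955612182617188)
pad [ 232  110  112   70 7307] ((547.2525634765625, 165.0921630859375), (60.09593200683594, 90.26009368896484), 9.504841804504395)
```

```bash
python3 -m crank '[{"ax":-0.033,"ay":0,"az":0.005,"dx":0,"dy":2,"dz":-10,"grip":-1},{"ax":-0.032,"ay":0,"az":0.005,"dx":-1,"dy":1,"dz":-10,"grip":-1},{"ax":0,"ay":0,"az":0,"dx":-0.5,"dy":0.5,"dz":-10,"grip":-1},{"ax":0,"ay":0,"az":0,"dx":0,"dy":0,"dz":-8,"grip":-1},{"ax":0,"ay":0,"az":0,"dx":0,"dy":0,"dz":-7,"grip":-1},{"ax":0,"ay":0,"az":0,"dx":0,"dy":0,"dz":0,"grip":-1},{"ax":0,"ay":0,"az":0,"dx":0,"dy":0,"dz":0,"grip":-1},{"ax":0,"ay":0,"az":0,"dx":0,"dy":0,"dz":0,"grip":-1},{"ax":0,"ay":0,"az":0,"dx":0,"dy":0,"dz":0,"grip":-1}]'
python3 - <<'E'
from h import *
st=env.state();T=st["tcp_pos"];R=cv2.Rodrigues(st["tcp_rot"])[0]
R0=np.array([[.014,-.921,.389],[-1,-.003,.029],[-.026,-.389,-.921]]);U,_,V=np.linalg.svd(R0);R0=U@V
rv=lambda x,y,z:cv2.Rodrigues(np.array([x,y,z],float))[0]
S=R@R0.T@rv(0,0,.02)@rv(0,-.698,0);face=T+R@R0.T@(np.array([628,-138.5,28])-[602.7,-137.3,48.8])
print(T.round(1),"S\n",S.round(3),"face",face.round(1),st["width"])
for n in("side","wrist"):
    s=snap(n);P=cloud(s);L=(P-face)@S
    for nm,mm in (("front",(abs(L[...,0]+16)<5)&(abs(L[...,1])<19)&(L[...,2]>2)&(L[...,2]<17)),
      ("right",(abs(L[...,1]+22)<5)&(abs(L[...,0])<13)&(L[...,2]>2)&(L[...,2]<17)),
      ("back",(abs(L[...,0]-16)<5)&(abs(L[...,1])<19)&(L[...,2]>2)&(L[...,2]<15)),
      ("top",(abs(L[...,2]-20)<5)&(abs(L[...,0])<14)&(abs(L[...,1])<20)&((abs(L[...,0])>10)|(abs(L[...,1])>13)))):
        q=P[mm]
        if len(q)<25: continue
        c=q.mean(0);w,sg,Vt=np.linalg.svd(q-c,full_matrices=False);print(n,nm,len(q),Vt[2].round(3),"c",((c-face)@S).round(1))
    im=s["img"][...,::-1]
    if n=="side": a=cv2.resize(im[120:290,180:350],(400,400),interpolation=0)
    else: cv2.imwrite("pics/c8.png",np.hstack([a,cv2.resize(im[100:400,130:430],(400,400))]))
E
```

```text
time: 11.0
tcp_pos: [539.5, 166.3, 102.1]
tcp_rot: [2.198, -1.902, -0.307]
force: [-0.7, -0.6, -1.8]
width: 20.9
[539.5 166.3 102.1] S
 [[ 0.987 -0.162  0.004]
 [ 0.162  0.987  0.002]
 [-0.004 -0.001  1.   ]] face [545.6 165.5  69.9] 20.921865675155637
side right 79 [ 0.156 -0.987 -0.031] c [ -0.1 -21.6  10.3]
side top 54 [ 0.008 -0.02   1.   ] c [-1.8 -6.3 19.6]
wrist back 834 [ 0.981  0.159 -0.109] c [14.6 -0.2  9.1]
wrist top 1344 [ 0.011 -0.003  1.   ] c [ 6.1 -0.4 22. ]
```

View pics/c8.png

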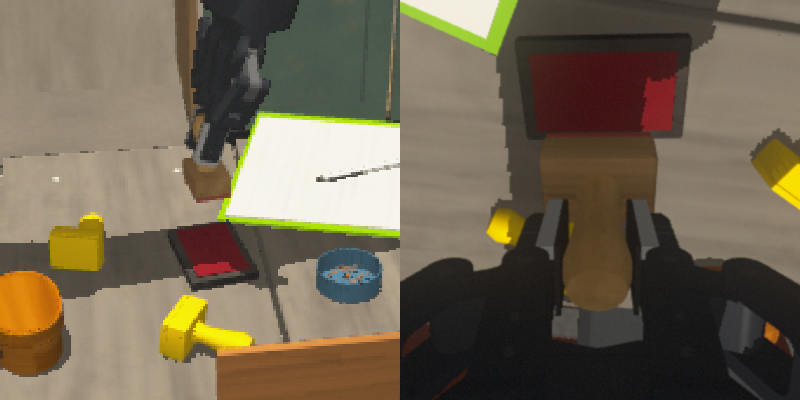

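The stamp (205,178 in the left half) hangs level above the pad (215,253), and its edge is parallel to the pad's in the right half. After a quick numeric check of the flap, the bystanders and stillness, I hand it in.

Run:
```python
from h import *
s=snap("top");P=cloud(s);v,u=np.indices(P.shape[:2])
m=(abs(P[...,1]+155)<90)&(P[...,0]>400)&(P[...,0]<500)&(P[...,2]>3);print("flap z",np.percentile(P[m][:,2],[5,50,95]).round(1),"xmin",P[m][:,0].min().round(0))
for n,a in (("tin",(238,268,166,196)),("spool",(236,276,126,166)),("oval",(250,295,275,310))):
    q=P[(u>=a[0])&(u<=a[1])&(v>=a[2])&(v<=a[3])&(P[...,2]>8)&(P[...,2]<50)]
    print(n,len(q),np.array(cv2.minAreaRect(q[:,:2].astype(np.float32))[0]).round(1))
st=env.state();print(st["tcp_pos"].round(1),abs(st["qd"]).max(),st["width"],st["time"])
env.sign_off()
```

```text
flap z [13.4 17.3 20.7] xmin 401.0
tin 97 [654.3 106.6]
spool 780 [743.8  95.7]
oval 840 [386.8  62.3]
[539.3 166.5 102. ] 0.001974703252717371 20.85586087598054 11.15
the job is handed in; nothing more can be done
```

I handed the job in at about 11 s of the 48 s. The box's flap lies open and the arm is holding the stamp upright above the ink pad. I pulled the flap open with closed fingers behind its tab. Then I drew the stamp out along its own axis, turned it upright and carried it over the pad.

Last checks before handing in:
- **Flap:** it lies flat, at a height of 13–21 mm.
- **Stamp position:** the face is at about (545.5, 165.5), roughly 60 mm above the pad's top. The pad's middle measured (544, 164) from the top camera and (547, 165) from the wrist camera, so the stamp is within about 2 mm of it.
- **Stamp alignment:** it is level to about 1°. Its yaw is about 9.3°, against about 9.5° for the pad.
- **Stillness and grip:** the arm is still, and the knob is held at a width of 20.9 mm.
- **Other things:** the tin, spool and oval box are where they were, to within 1 mm. The pad was not touched.

**Disagreements:**
- One depth fit, of the base's back face seen from the wrist, suggested a tilt of about 6°. The top-face fits from both cameras and the pose worked out from the grip all say level, so I took that fit as noise at the edge of the face.
- The wrist camera also put the base top about 2 mm higher than the side camera, so the stamp may be 60–62 mm above the pad.

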